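# Take the lift-off lid from the supply box

## Task

The supply box has to be refilled: swing its blue lid up until it stands about upright on its hinges, feel for the angle at which it comes free of the flatted pins, and lift it straight up off them without lifting, dragging or tipping the box. Then stand the lid on the copy holder, knuckles down in the trough and leaning back on the clear board, let go of it, and leave the mug, note pad, staples carton and eraser where they are.

Things in the scene. Friction and masses are not known exactly. Their poses are not given: they have to be found in the camera images.
- lid: Blue lid panel, 150 mm wide (y), 7 mm thick (x), about 0.3 kg, loose. Origin on the hinge axis midway between its two knuckles; z runs up the panel (from 17 to 175 mm) to its free edge, y along the hinge axis, x out of its under side, which faces into the box. Shut, it leans 40 degrees from vertical, top towards the box's +x. Only its weight holds it: let go part-way, it falls back shut.
- lid_grip (a point): Middle of the black rubber grip at the lid's free edge, 160 mm from the lid's origin along its z; same axes as the lid. The grip is 70 mm wide (y), 11 mm thick (x) and runs from z = 142 to 176 mm of the lid.
- lid_mouth (a point): Foot of the lid, 19 mm below its origin along its z, level with the mouths of its two C-shaped knuckles at y = +-42 mm: each 22 mm wide, inner diameter 28.5 mm, outer about 39 mm, with a 7.7 mm mouth that faces the lid's -z. Same axes as the lid.
- supply_box: Grey slant-mouthed box, base 135 (x) by 156 mm (y), loose, about 3.5 kg, well stocked, standing on the worktop. Origin at the centre of its underside, z up. Tall wall (141 mm) on its +x side, hinge on its -x side. The lid swings from leaning to +x to upright and 30 degrees past.
- bead (a point): Middle of the rubber bead (10 mm thick, along y) on top of the tall wall, on which the shut lid rests; it meets the lid 122 mm from the lid's origin, and the rest of the lid overhangs free. Same axes as the box.
- hinge_axis (a point): Middle of the hinge axis (along y; at box x -47, z 48 mm), same axes. On it two flat steel pins, 5 mm thick, 26 mm high, at y = +-42 mm. They stand stiffly, leaning unknown, between 17 degrees to +x and 8 degrees to -x of vertical. The lid slides off along its z, clear after 35 mm, under little more than its weight, if its z lies within about 6 degrees of the pins; else it jams within 10 mm.
- copy_holder: Fixed copy holder on a dark steel base; origin under its trough at worktop height, z up. Trough floor 10 mm high, 160 mm long (y), from x = -33 (front lip, 24 mm high) to +15 mm. Behind it a clear board 150 mm wide leans 20 degrees from vertical towards +x; its top edge is 125 mm above the worktop at x = +42 mm.
- holder_seat (a point): Where the lid's origin lies when it stands in the holder: 29 mm above the copy holder's origin; same axes. The lid then leans 20 degrees towards the holder's +x with its under side (lid +x) on the board.
- mug: Dotted white mug, 91 mm high, bystander. Origin at its underside.
- note_pad: Pad of sticky notes, 76 x 76 x 14 mm, bystander. Origin at the centre of its underside.
- staples_carton: Card box of staples lying on the worktop, 51 x 75 x 24 mm, bystander. Origin at the centre of its underside.
- rubber_eraser: Eraser in a dark sleeve, 22 x 58 x 12 mm, bystander. Origin at the centre of its underside.

How it is judged:
On the way, in this order (a step that is already met when the one before it is completed fails the run):
1. the lid is raised to about upright (within 24 degrees) while still on its pins (angle between lid's own z axis and vertical below 0.42 rad and distance between lid and hinge_axis below 0.012 m), for 0.1 s.
2. the lid is lifted up clear of the pins (z of lid in the frame of hinge_axis above 0.04 m and angle between lid's own z axis and vertical below 0.55 rad), for 0.1 s.
At the end, for the whole second after the job is handed in: The lid stands at rest in the copy holder's trough, knuckles down (its origin within 25 mm of the seat across, 30 mm along and 12 mm in height), leaning back on the board at 10 to 34 degrees from vertical; the box stands level within 40 mm of where it was (x of lid in the frame of holder_seat between -0.025 and 0.02 m and y of lid in the frame of holder_seat between -0.03 and 0.03 m and z of lid in the frame of holder_seat between -0.012 and 0.012 m and x of lid_grip in the frame of holder_seat above 0.02 m and angle between lid's own z axis and vertical between 0.17 and 0.6 rad and linear speed of lid below 0.02 m/s and distance of supply_box from where it was at the start of the episode below 0.04 m and angle between supply_box's own z axis and vertical below 0.05 rad); the robot touches nothing.
It fails at once if the box is lifted off the worktop (height (world z) of supply_box above 0.015 m).
It fails at once if the box is tipped (angle between supply_box's own z axis and vertical above 0.15 rad).
It fails at once if the box is dragged away (distance of supply_box from where it was at the start of the episode above 0.06 m).
It fails at once if a bystander is disturbed (distance of any of mug, note_pad, staples_carton, rubber_eraser from where it was at the start of the episode above 0.03 m).
It also fails if it takes over 72 s, if anything falls off the work surface, if the arm or the gripper's body presses on something with over 40 N, if the wrist force passes 120 N, or if a joint passes its speed limit or range.

## Robot

A 7-joint arm with a two-finger parallel gripper is mounted at the origin on a cart in front of the work surface, level with it; the furniture and walls round the work are solid. World frame = base frame: x ahead of the robot, y to its left, z up, the work surface at z = 0. Lengths are in m, angles in rad, forces in N, time in s.
With the tool pointing down it reaches from about 0.35 to 0.9 m from the base axis. Payload 8.1 kg.
Tool frame: the origin (TCP) lies between the finger pads; the fingertips stand ahead of it and the grasp point (between the pads) is the TCP (arm.nose_length is the z of the fingertips in the tool frame, in m); z points along the fingers, y is the line along which they close (so a half turn about z gives the same grasp; the last joint's range is limited). The gripper opens to 92 mm and grips with 3 to 60 N. Pads are 19 mm wide; open, the fingers measure 130 mm over their backs; the gripper's body (75 mm by 190 mm) begins 47 mm behind the grasp point.
Start: joints at [1.15, 0.434, 0.025, 1.573, -0.012, 1.134, -0.075], TCP at [0.195, -0.594, 0.246] pointing down, gripper open.
Joint ranges: [-2.62, 2.62], [-0.44, 2.09], [-1.27, 1.32], [0.08, 2.57], [-1.32, 4.46], [0.12, 2], [-2.74, 2.74]. Speed limits (rad/s): [2.22, 2.22, 3.01, 3.01, 3.14, 3.14, 3.14].

## Interface

Orientations are given as a rotation vector (axis times angle).
In Python, from cell import sensors, optics, arm gives the robot as it stands.
- The arm moves only by the tool arm_command, never from a script. Its argument "deltas" is one flat list of numbers, 7 for each row, row after row: the turn, a rotation vector about the world's x, y, z as a fraction of full scale, then the shift along the world's x, y, z as a fraction of full scale, then the finger opening in mm, from 0 to 91.8. In form: [wx, wy, wz, dx, dy, dz, fingers, wx, wy, wz, dx, dy, dz, fingers, ...]. A call has 1 to 20 rows; each row is the pose to reach, as a shift and turn from the pose commanded when the call began; what a row does not reach only later rows make up. Full scale, the value 1, is 1 m for a shift and 90 degrees for a turn. A row lasts 1/10 s, in which the tool goes at most 50 mm and 8.59 degrees, less where a joint would pass 70% of its speed; a pose out of reach is approached as far as the arm can. A call with a number of a shift or a turn outside -1 to 1 is refused whole. A call with a gripper value outside its range is refused whole. The fingers move at their own pace and stop on an object; "force" is the grip in N (left out, the last holds). Time passes only in rows, so rows that repeat a pose let the fingers close. It gives the time, the measured TCP pose, the force, the opening and the grip force at its end, in the units of the state.
- sensors.observe(): the state, without advancing time (a new reading comes with each control period).
- optics.get_image(name): name is "side" or "top" or "wrist"; returns the picture (384x512x3 uint8, blue, green, red); there is no depth.
- optics.calibration(name): a dict with "camera_matrix" (3x3 intrinsics, pixels), "D" ([k1, k2, p1, p2, k3] as OpenCV has them; the pictures are not rectified), "rvec" (rotation vector, rad) and "tvec" (3), from world to camera coordinates, as OpenCV has them. Camera axes: x right, y down, z forward; pixel columns grow to the right and rows downward; lengths in m; the calibration is good to about 2 mm. A picture is of the moment at which its call begins: read the wrist's pose just before it. calibration takes no time and is no camera call; for the wrist camera it gives the pose at the moment of the call.
- arm.sign_off(): hands the job in; it is judged then, once.
The state is a dict: "clock": time; "joints": joint angles; "dq": joint speeds; "joint_efforts": joint torques, N m; "position": TCP position; "ee_rot": TCP orientation; "force": force on the tool from outside, world axes, zero at the start; "ft_torque": the same for the moment, N m; "width": opening from 0.0 (shut) to 1.0 (fully open); "gripper_force": force on a finger pad.
Only numpy, scipy, OpenCV 4.12 (cv2) and the standard library are available. Lean on these libraries where they do the work, as an engineer would, in place of code of your own. Each camera call takes 0.05 s, during which the arm holds its last target. There are 200 camera calls.

## Working session

There is one attempt and no reset: what is moved stays moved. The work goes in short steps, Python scripts to look and compute and a tool call to move; the robot and the scene stay as the last step left them, time stands still between calls to the robot, and variables do not carry over. Pictures are saved under pics/ and viewed, at most 10 in all, crops included, and the job is handed in when it is done.

Besides the shell and the picture viewer there is one more tool, called as name(argument=value, ...), one argument or row to a line, values as JSON. arm_command: Moves the arm, as the interface text tells. Its arguments: {"type":"object","properties":{"deltas":{"type":"array","items":{"type":"number"}},"force":{"type":"number"}},"required":["deltas"]}

```bash
mkdir -p pics; python3 - <<'E'
from cell import sensors,optics,arm
import cv2,numpy as np
s=sensors.observe();print(s, arm.nose_length)
for n in("side","top"):
    cv2.imwrite(f"pics/{n}0.png",optics.get_image(n));c=optics.calibration(n);print(n,{k:np.round(v,4).tolist() for k,v in c.items()})
E
```

```text
{'clock': 0.0, 'joints': array([ 1.15042455,  0.43525563,  0.02496567,  1.57407706, -0.01162405,
        1.13401528, -0.07512372]), 'dq': array([-6.80603692e-04, -1.04008942e-03, -1.78934704e-03, -6.75235072e-06,
       -1.16252769e-03,  1.36283801e-03,  5.04339025e-04]), 'joint_efforts': array([-3.38226710e-05, -6.67845154e+01,  9.84591767e-01, -3.14452565e+01,
       -6.05799886e-02,  4.27386013e-02,  9.17804209e-05]), 'position': array([ 0.19509123, -0.59326601,  0.24493233]), 'ee_rot': array([-3.10049930e+00, -4.96659230e-01,  5.87442279e-04]), 'force': array([ 0.19574512, -0.44466949,  0.48466522]), 'ft_torque': array([0.04936397, 0.03586997, 0.03028579]), 'gripper_force': 0.0, 'width': 0.9973884635176955} 0.019
side {'camera_matrix': [[368.0279, 0.0, 250.1694], [0.0, 368.0279, 186.8205], [0.0, 0.0, 1.0]], 'D': [0.0273, 0.0, 0.0, 0.0, 0.0], 'rvec': [0.6693, -2.4962, 1.302], 'tvec': [0.4797, 0.199, 1.3511]}
top {'camera_matrix': [[415.4861, 0.0, 264.0872], [0.0, 415.4861, 191.4186], [0.0, 0.0, 1.0]], 'D': [-0.1162, 0.0, 0.0, 0.0, 0.0], 'rvec': [2.1184, -2.1807, 0.1503], 'tvec': [0.1067, 0.5168, 1.4125]}
```

View pics/side0.png

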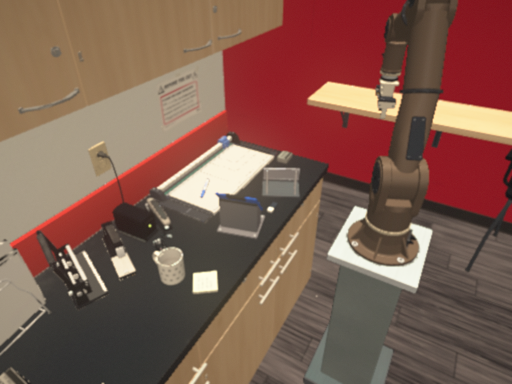

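View pics/top0.png

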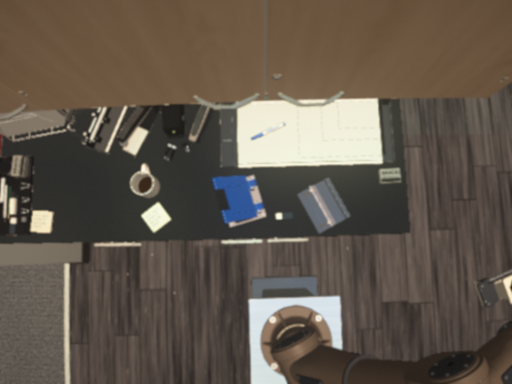

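```bash
python3 - <<'E'
import cv2,numpy as np
a=cv2.imread("pics/top0.png")[160:245,200:360];b=cv2.imread("pics/side0.png")[160:245,180:310]
a=cv2.resize(a,(800,425),interpolation=cv2.INTER_CUBIC)
cv2.imwrite("pics/c0.png",a)
cv2.imwrite("pics/c1.png",cv2.resize(b,None,fx=6,fy=6,interpolation=cv2.INTER_CUBIC))
E
```

```text
(no output)
```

View pics/c0.png

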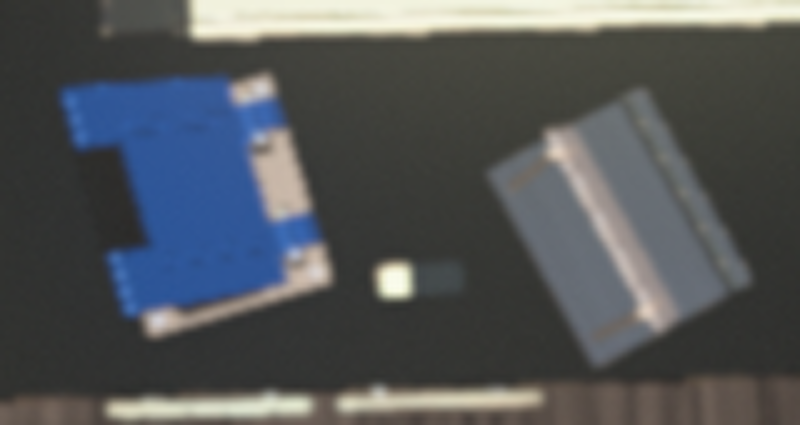

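View pics/c1.png

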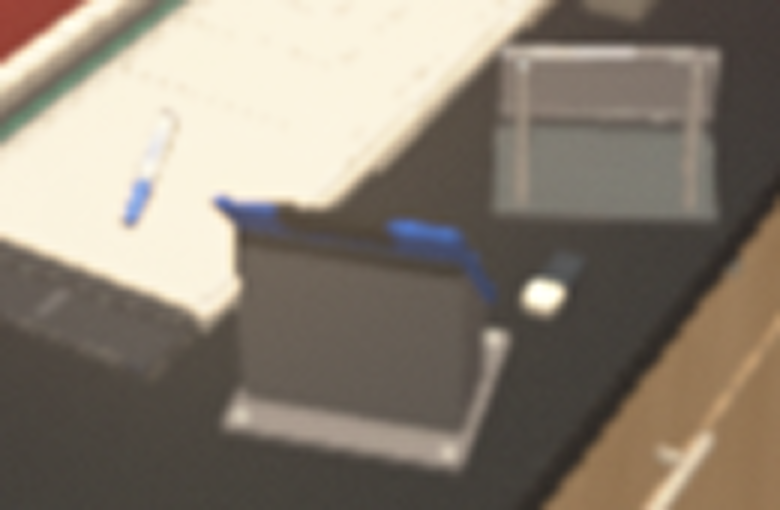

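```bash
cat > h.py <<'E'
import cv2,numpy as np
from scipy.optimize import least_squares
from scipy.spatial.transform import Rotation as R
from cell import optics
def proj(P,c): return cv2.projectPoints(np.float64(P).reshape(-1,1,3),c["rvec"],c["tvec"],c["camera_matrix"],c["D"])[0][:,0]
def world(p,P): # p=x,y,yaw
    return R.from_euler('z',p[2]).apply(np.atleast_2d(P))+[p[0],p[1],0]
def ray(px,c,z):
    u=cv2.undistortPoints(np.float64(px).reshape(-1,1,2),c["camera_matrix"],c["D"])[:,0]
    M=cv2.Rodrigues(c["rvec"])[0]; o=-M.T@c["tvec"].ravel(); d=np.c_[u,np.ones(len(u))]@M
    return o+d*((z-o[2])/d[:,2])[:,None]
def fit(sets,p0): # sets: list of (cal, P, px)
    f=lambda p:np.concatenate([(proj(world(p,P),c)-px).ravel() for c,P,px in sets])
    r=least_squares(f,p0,loss='soft_l1'); return r.x,np.round(r.fun,1)
s,c_=np.sin(np.radians(40)),np.cos(np.radians(40))
def lid_in_box(P,lean=40):
    return R.from_euler('y',lean,degrees=True).apply(np.atleast_2d(P))+[-.047,0,.048]
E
python3 - <<'E'
from h import *
t=optics.calibration("top");sd=optics.calibration("side")
cr=lambda L:(np.array(L,float)+.5)/5-.5+[200,160]
cs=lambda L:(np.array(L,float)+.5)/6-.5+[180,160]
# box: lid top corners (upper face x=-3.5), y sign: box +y = ? box x ~ world +y => box y ~ world -x (down in picture)
L=lid_in_box([[-.0035,-.075,.175],[-.0035,.075,.175]])
B=np.array([[-.0675,-.078,.003],[-.0675,.078,.003],[.0675,.078,.003]])
print(fit([(t,L,cr([[62,92],[130,316]])),(t,B,cr([[272,74],[330,283],[148,336]])),
 (sd,B[[2]],cs([[462,465]])),(sd,[[.0675,-.078,.003]],cs([[225,428]]))],[.45,.1,1.8]))
H=np.array([[.042,-.075,.125],[.042,.075,.125]])
print(fit([(t,H,cr([[552,130],[662,328]])),(sd,H,cs([[503,50],[718,52]])[::1])],[.45,-.1,2.0]))
print(ray(cr([[487,172],[598,365],[640,90],[750,283],[395,280],[450,277]]),t,.01).round(3))
E
```

```text
(array([0.49334122, 0.1727294 , 1.83464868]), array([ 0.5, -1. ,  0.1, -0.1, -0.5,  0.2,  0.4, -0. ,  0.2,  0.4,  0.1,
        1.5, -0.3,  0.5]))
(array([ 0.47564884, -0.12945105,  2.0398454 ]), array([-0.4, -0.4,  0.2,  0.1,  0.1, -0.3,  0.3,  0.3]))
[[ 0.511 -0.025  0.01 ]
 [ 0.372 -0.098  0.01 ]
 [ 0.567 -0.137  0.01 ]
 [ 0.426 -0.208  0.01 ]
 [ 0.436  0.043  0.01 ]
 [ 0.437  0.004  0.01 ]]
```

```bash
cat >> h.py <<'E'
from cell import sensors
BOX=[.4933,.1727,1.8346]; HOLD=[.4756,-.1295,2.0398]
def tool(frame,org,lean,s,ox=0,oy=0):
    """tool pose gripping a lid whose origin is org (in frame) leaning lean deg; TCP at lid (ox,oy,s)"""
    L=R.from_euler('z',frame[2])*R.from_euler('y',lean,degrees=True)
    p=world(frame,org)[0]+L.apply([ox,oy,s])
    m=L.as_matrix(); return p,R.from_matrix(np.c_[-m[:,1],-m[:,0],-m[:,2]])
HINGE=[-.047,0,.048]
def delta(p,Q,frm=None):
    if frm is None:
        o=sensors.observe(); frm=(o["position"],R.from_rotvec(o["ee_rot"]))
    w=(Q*frm[1].inv()).as_rotvec()/(np.pi/2)
    return np.round(np.r_[w,p-frm[0]],4).tolist()
E
python3 - <<'E'
from h import *
a=([.48,-.25,.33],tool(BOX,HINGE,0,.3)[1])
print(delta(*a))
b=tool(BOX,HINGE,40,.28); print(b[0],delta(*b,a))
print(tool(BOX,HINGE,40,.16)[0])
E
```

```text
[-0.0008, -0.0004, -0.0343, 0.2849, 0.3433, 0.085]
[0.45862473 0.30108009 0.26249244] [-0.4291, -0.1159, 0.0, -0.0214, 0.5511, -0.0675]
[0.4787379  0.22661403 0.17056711]
```

arm_command(
  deltas=[0,0,-0.034,0.285,0.343,0.085,91.8,0,0,-0.034,0.285,0.343,0.085,91.8,0,0,-0.034,0.285,0.343,0.085,91.8,0,0,-0.034,0.285,0.343,0.085,91.8,0,0,-0.034,0.285,0.343,0.085,91.8,0,0,-0.034,0.285,0.343,0.085,91.8,0,0,-0.034,0.285,0.343,0.085,91.8,0,0,-0.034,0.285,0.343,0.085,91.8,0,0,-0.034,0.285,0.343,0.085,91.8,0,0,-0.034,0.285,0.343,0.085,91.8,0,0,-0.034,0.285,0.343,0.085,91.8,0,0,-0.034,0.285,0.343,0.085,91.8],
)

```text
clock: 1.3
position: [0.4793, -0.2519, 0.3302]
ee_rot: [3.114, 0.412, -0.002]
force: [-0.6, -0.5, -0.2]
width: 0.998
gripper_force: 0.0
```

arm_command(
  deltas=[-0.4291,-0.1159,0,-0.0214,0.5511,0,60,-0.4291,-0.1159,0,-0.0214,0.5511,0,60,-0.4291,-0.1159,0,-0.0214,0.5511,0,60,-0.4291,-0.1159,0,-0.0214,0.5511,0,60,-0.4291,-0.1159,0,-0.0214,0.5511,0,60,-0.4291,-0.1159,0,-0.0214,0.5511,0,60,-0.4291,-0.1159,0,-0.0214,0.5511,0,60,-0.4291,-0.1159,0,-0.0214,0.5511,0,60,-0.4291,-0.1159,0,-0.0214,0.5511,0,60,-0.4291,-0.1159,0,-0.0214,0.5511,0,60,-0.4291,-0.1159,0,-0.0214,0.5511,-0.0675,60,-0.4291,-0.1159,0,-0.0214,0.5511,-0.0675,60,-0.4291,-0.1159,0,-0.0214,0.5511,-0.0675,60,-0.4291,-0.1159,0,-0.0214,0.5511,-0.0675,60],
)

```text
clock: 2.7
position: [0.4589, 0.3003, 0.261]
ee_rot: [2.423, 0.324, 0.113]
force: [0.6, 0.0, -0.1]
width: 0.654
gripper_force: 0.0
```

```bash
python3 - <<'E'
from h import *
o=sensors.observe();print(o["joints"].round(2),o["position"],delta(*tool(BOX,HINGE,40,.28)))
c=optics.calibration("wrist");im=optics.get_image("wrist")
P=np.vstack([lid_in_box([[-.0035,-.075,.175],[-.0035,.075,.175],[0,-.035,.176],[0,.035,.176]]),[[-.0675,-.078,.003],[.0675,-.078,.003],[.0675,.078,.003]]])
px=proj(world(BOX,P),c);print(px.round(0).tolist())
for q in px:
    if abs(q).max()<2000: cv2.drawMarker(im,tuple(int(v) for v in q),(0,255,0),0,10)
cv2.imwrite("pics/w1.png",im)
E
```

```text
[-0.66  0.6  -0.54  1.54  0.69  1.7  -2.64] [0.4589134  0.30027656 0.2609561 ] [0.0019, -0.0022, -0.0004, -0.0003, 0.0008, 0.0015]
[[265.0, 96.0], [264.0, 278.0], [260.0, 151.0], [260.0, 236.0], [251.0, 91.0], [158.0, 92.0], [168.0, 219.0]]
```

View pics/w1.png

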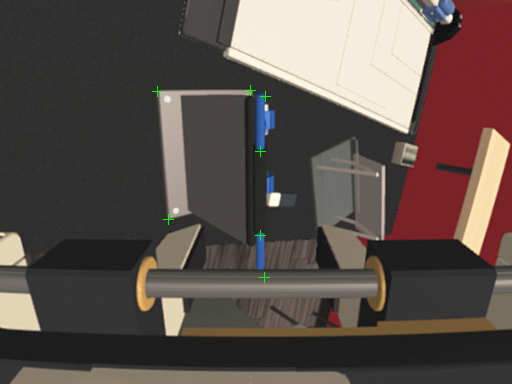

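arm_command(
  deltas=[0,0,0,0.007,-0.025,-0.03,60,0,0,0,0.013,-0.049,-0.06,60,0,0,0,0.017,-0.062,-0.076,60,0,0,0,0.02,-0.074,-0.091,60,0,0,0,0.02,-0.074,-0.091,60,0,0,0,0.02,-0.074,-0.091,60],
)

```text
clock: 3.35
position: [0.4796, 0.2251, 0.1738]
ee_rot: [2.426, 0.319, 0.118]
force: [-0.5, 0.4, 0.4]
width: 0.651
gripper_force: 0.0
```

```bash
python3 - <<'E'
from h import *
o=sensors.observe();print(o["joints"].round(2),o["position"],o["force"],delta(*tool(BOX,HINGE,40,.16)))
E
```

```text
[-0.57  0.63 -0.49  1.74  0.75  1.48 -2.69] [0.47958099 0.22509312 0.17380001] [-0.49322422  0.38783717  0.39738926] [0.0001, 0.0008, 0.0013, -0.0008, 0.0015, -0.0032]
```

arm_command(
  deltas=[0,0,0,-0.001,0.0015,-0.003,60,0,0,0,-0.001,0.0015,-0.003,60,0,0,0,-0.001,0.0015,-0.003,5,0,0,0,-0.001,0.0015,-0.003,5,0,0,0,-0.001,0.0015,-0.003,5,0,0,0,-0.001,0.0015,-0.003,5,0,0,0,-0.001,0.0015,-0.003,5,0,0,0,-0.001,0.0015,-0.003,5,0,0,0,-0.001,0.0015,-0.003,5],
  force=30,
)

```text
clock: 4.25
position: [0.4781, 0.2273, 0.1695]
ee_rot: [2.424, 0.322, 0.117]
force: [0.6, 0.4, -3.6]
width: 0.119
gripper_force: 30.0
```

```bash
python3 - <<'E'
from h import *
o=sensors.observe();print(o["force"],o["ft_torque"])
now=(o["position"],R.from_rotvec(o["ee_rot"]))
print(delta(*tool(BOX,HINGE,40,.16)))
ref=tool(BOX,HINGE,40,.16)
for l in (34,28,22,16,11,5,0,-6): 
    p=tool(BOX,HINGE,l,.16); print(l,delta(*p,ref))
E
```

```text
[ 0.56325074  0.39621561 -3.57433455] [ 1.40102255e+00  3.13445815e-01 -5.03153391e-04]
[0.0009, 0.0001, 0.0001, 0.0007, -0.0007, 0.0011]
34 [0.0644, 0.0174, -0.0, 0.0035, -0.0129, 0.0101]
28 [0.1287, 0.0348, -0.0, 0.0072, -0.0268, 0.0187]
22 [0.1931, 0.0522, -0.0, 0.0112, -0.0414, 0.0258]
16 [0.2574, 0.0695, -0.0, 0.0153, -0.0567, 0.0312]
11 [0.3111, 0.084, -0.0, 0.0189, -0.0698, 0.0345]
5 [0.3754, 0.1014, -0.0, 0.0232, -0.0858, 0.0368]
0 [0.4291, 0.1159, -0.0, 0.0268, -0.0993, 0.0374]
-6 [0.4934, 0.1333, -0.0, 0.0312, -0.1154, 0.0366]
```

arm_command(
  deltas=[0.032,0.0087,0,0.0017,-0.0063,0.0052,5,0.0644,0.0174,0,0.0035,-0.0129,0.0101,5,0.0966,0.0261,0,0.0053,-0.0198,0.0146,5,0.1287,0.0348,0,0.0072,-0.0268,0.0187,5,0.161,0.0435,0,0.0092,-0.034,0.0225,5,0.1931,0.0522,0,0.0112,-0.0414,0.0258,5,0.1931,0.0522,0,0.0112,-0.0414,0.0258,5],
)

```text
clock: 4.95
position: [0.49, 0.1839, 0.1958]
ee_rot: [2.737, 0.357, 0.071]
force: [0.6, 0.0, -1.7]
width: 0.118
gripper_force: 30.0
```

```bash
python3 - <<'E'
from h import *
o=sensors.observe();print(o["joints"].round(2),o["force"],o["ft_torque"],delta(*tool(BOX,HINGE,22,.16)))
E
```

```text
[-0.28  0.46 -0.57  1.81  0.6   1.23 -2.43] [ 0.56029023  0.01678057 -1.66566187] [0.46749098 0.0122464  0.04107242] [0.0, 0.0007, 0.0025, -0.0001, 0.0012, 0.0006]
```

arm_command(
  deltas=[0.032,0.0087,0,0.002,-0.0076,0.0028,5,0.0643,0.0173,0,0.0041,-0.0153,0.0054,5,0.091,0.0245,0,0.0059,-0.022,0.0072,5,0.118,0.0318,0,0.0077,-0.0284,0.0087,5,0.118,0.0318,0,0.0077,-0.0284,0.0087,5,0.118,0.0318,0,0.0077,-0.0284,0.0087,5],
)

```text
clock: 5.55
position: [0.4966, 0.1582, 0.2035]
ee_rot: [2.923, 0.389, 0.037]
force: [1.8, -0.7, -1.2]
width: 0.119
gripper_force: 30.0
```

```bash
python3 - <<'E'
from h import *
o=sensors.observe();print(o["joints"].round(2),o["force"],o["ft_torque"],delta(*tool(BOX,HINGE,11,.16)))
r=tool(BOX,HINGE,11,.16)
for s in(.164,.168,.172): print(delta(*tool(BOX,HINGE,11,s),r))
E
```

```text
[-0.07  0.4  -0.62  1.83  0.46  1.1  -2.2 ] [ 1.76545444 -0.74895923 -1.21785069] [-0.15791754 -0.21297113  0.02918432] [0.0013, -0.0001, -0.0003, 0.001, -0.0014, 0.0015]
[0.0, 0.0, 0.0, -0.0002, 0.0007, 0.0039]
[0.0, 0.0, 0.0, -0.0004, 0.0015, 0.0079]
[0.0, 0.0, 0.0, -0.0006, 0.0022, 0.0118]
```

arm_command(
  deltas=[0,0,0,-0.0001,0.0004,0.002,5,0,0,0,-0.0002,0.0007,0.004,5,0,0,0,-0.0003,0.0011,0.006,5,0,0,0,-0.0003,0.0011,0.006,5],
)

```text
clock: 5.95
position: [0.4963, 0.1598, 0.2099]
ee_rot: [2.925, 0.39, 0.038]
force: [0.6, -1.6, -4.0]
width: 0.122
gripper_force: 30.0
```

arm_command(
  deltas=[0,0,0,-0.0001,0.0004,0.002,5,0,0,0,-0.0002,0.0007,0.004,5,0,0,0,-0.0003,0.0011,0.006,5,0,0,0,-0.0003,0.0011,0.006,5],
)

```text
clock: 6.35
position: [0.4963, 0.1604, 0.2161]
ee_rot: [2.925, 0.389, 0.038]
force: [0.7, -0.3, -3.9]
width: 0.116
gripper_force: 30.0
```

arm_command(
  deltas=[0,0,0,-0.0002,0.0007,0.004,5,0,0,0,-0.0004,0.0015,0.008,5,0,0,0,-0.0006,0.0022,0.012,5,0,0,0,-0.0008,0.003,0.016,5,0,0,0,-0.001,0.0037,0.02,5,0,0,0,-0.001,0.0037,0.02,5],
)

```text
clock: 6.95
position: [0.4954, 0.1644, 0.2364]
ee_rot: [2.926, 0.389, 0.039]
force: [-0.0, 0.2, -3.2]
width: 0.125
gripper_force: 30.0
```

arm_command(
  deltas=[0,0,0,-0.0005,0.0019,0.01,5,0,0,0,-0.001,0.0037,0.02,5,0,0,0,-0.0015,0.0056,0.03,5,0,0,0,-0.002,0.0074,0.04,5,0,0,0,-0.003,0.01,0.07,5,0,0,0,-0.003,0.01,0.11,5,0,0,0,-0.003,0.01,0.15,5,0,0,0,-0.003,0.01,0.17,5,0,0,0,-0.003,0.01,0.17,5,0,0,0,-0.003,0.01,0.17,5],
)

```text
clock: 7.95
position: [0.4919, 0.174, 0.4053]
ee_rot: [2.925, 0.389, 0.037]
force: [0.9, -0.4, -3.9]
width: 0.12
gripper_force: 30.0
```

```bash
python3 - <<'E'
from h import *
o=sensors.observe();print(o["joints"].round(2),o["force"],o["position"])
for s in ("side","top"):
    im=optics.get_image(s); cv2.imwrite(f"pics/{s}2.png",im)
a=tool(HOLD,[-.008,0,.11],20,.16); b=tool(HOLD,[-.008,0,.205],20,.16)
print(b[0],delta(*b),a[0],(a[0]-b[0]).round(4))
a=cv2.imread("pics/top2.png")[160:245,200:360];b=cv2.imread("pics/side2.png")[140:245,180:310]
cv2.imwrite("pics/c2.png",np.hstack([cv2.resize(a,(420,510)),cv2.resize(b,(380,510))]))
E
```

```text
[-0.06  0.26 -0.65  1.5   0.33  1.52 -2.04] [ 0.8510585  -0.39387196 -3.87459667] [0.49193329 0.17400298 0.4053153 ]
[ 0.45448121 -0.08782199  0.35535082] [-0.0925, -0.0373, 0.1302, -0.0372, -0.2613, -0.0488] [ 0.45448121 -0.08782199  0.26035082] [ 0.     0.    -0.095]
```

View pics/c2.png

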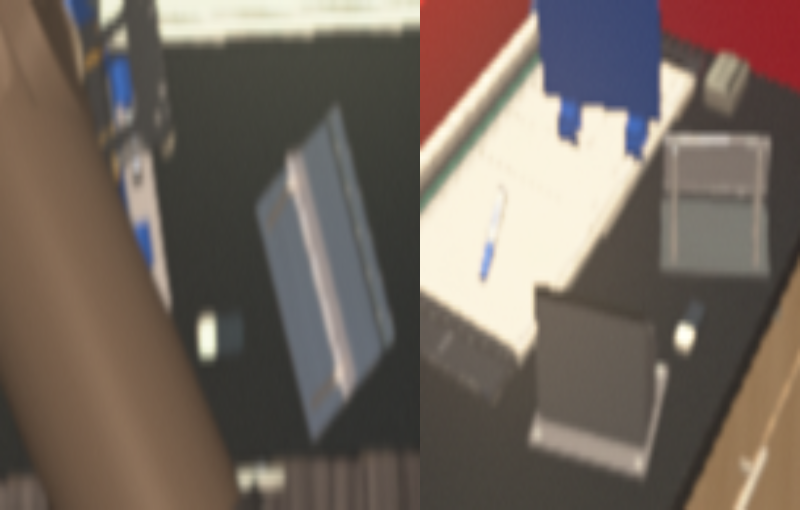

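arm_command(
  deltas=[-0.0925,-0.0373,0.1302,-0.037,-0.261,0,5,-0.0925,-0.0373,0.1302,-0.037,-0.261,0,5,-0.0925,-0.0373,0.1302,-0.037,-0.261,0,5,-0.0925,-0.0373,0.1302,-0.037,-0.261,0,5,-0.0925,-0.0373,0.1302,-0.037,-0.261,0,5,-0.0925,-0.0373,0.1302,-0.037,-0.261,0,5,-0.0925,-0.0373,0.1302,-0.037,-0.261,0,5,-0.0925,-0.0373,0.1302,-0.037,-0.261,-0.05,5,-0.0925,-0.0373,0.1302,-0.037,-0.261,-0.05,5,-0.0925,-0.0373,0.1302,-0.037,-0.261,-0.05,5],
)

```text
clock: 9.05
position: [0.4549, -0.0861, 0.3553]
ee_rot: [2.725, 0.654, 0.115]
force: [-0.1, -1.0, -1.6]
width: 0.122
gripper_force: 30.0
```

```bash
python3 - <<'E'
from h import *
o=sensors.observe();print(o["joints"].round(2),o["force"],delta(*tool(HOLD,[-.008,0,.205],20,.16)))
# overlay of predicted lid and holder in the side view
sd=optics.calibration("side"); im=optics.get_image("side")
Q=R.from_rotvec(o["ee_rot"]).as_matrix(); L=np.c_[-Q[:,1],-Q[:,0],-Q[:,2]]
lid=np.array([[.0035,-.075,.017],[.0035,.075,.017],[.0035,-.075,.175],[.0035,.075,.175],[0,-.042,-.019],[0,.042,-.019]])-[0,0,.16]
W=lid@L.T+o["position"]
H=world(HOLD,[[.042,-.075,.125],[.042,.075,.125],[-.033,-.08,.024],[-.033,.08,.024]])
im=cv2.resize(im[100:210,230:320],None,fx=6,fy=6,interpolation=cv2.INTER_CUBIC)
im=im[:600]
for P,col in((W,(0,255,0)),(H,(0,255,255))):
    for q in proj(P,sd): cv2.drawMarker(im,tuple(int(v) for v in (q-[230,100]+.5)*6),col,0,12)
cv2.imwrite("pics/s3.png",im)
E
```

```text
[ 0.31  0.02 -0.5   1.89  0.38  1.15 -1.43] [-0.08538091 -0.9891918  -1.58084605] [-0.0012, -0.0005, -0.0015, -0.0004, -0.0017, 0.0001]
```

View pics/s3.png

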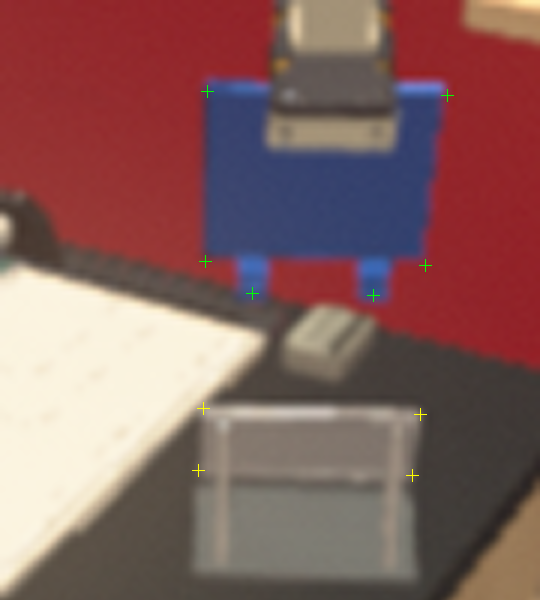

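arm_command(
  deltas=[0,0,-0.0015,0,-0.0015,-0.03,5,0,0,-0.0015,0,-0.0015,-0.06,5,0,0,-0.0015,0,-0.0015,-0.09,5,0,0,-0.0015,0,-0.0015,-0.12,5,0,0,-0.0015,0,-0.0015,-0.14,5,0,0,-0.0015,0,-0.0015,-0.155,5,0,0,-0.0015,0,-0.0015,-0.165,5,0,0,-0.0015,0,-0.0015,-0.165,5,0,0,-0.0015,0,-0.0015,-0.165,5],
)

```text
clock: 10.0
position: [0.4564, -0.0882, 0.1919]
ee_rot: [2.724, 0.648, 0.12]
force: [-0.3, -0.2, -3.2]
width: 0.114
gripper_force: 30.0
```

```bash
python3 - <<'E'
from h import *
o=sensors.observe();print(o["joints"].round(2),o["force"],o["ft_torque"],delta(*tool(HOLD,[-.008,0,.030],20,.16)),delta(*tool(HOLD,[0.00,0,.030],20,.16)))
E
```

```text
[ 0.25  0.21 -0.49  2.15  0.62  0.82 -1.76] [-0.32093758 -0.1615244  -3.18964598] [ 0.65395185  0.29010884 -0.00126583] [-0.0011, 0.0025, 0.001, -0.002, 0.0003, -0.0116] [-0.0011, 0.0025, 0.001, -0.0056, 0.0075, -0.0116]
```

arm_command(
  deltas=[0,0,0,-0.001,0,-0.003,5,0,0,0,-0.002,0,-0.006,5,0,0,0,-0.002,0,-0.008,5,0,0,0,-0.002,0,-0.01,5,0,0,0,-0.002,0,-0.01,5],
)

```text
clock: 10.5
position: [0.453, -0.0886, 0.1805]
ee_rot: [2.725, 0.648, 0.117]
force: [0.3, -0.2, -4.0]
width: 0.123
gripper_force: 30.0
```

Still free; move on down until contact.

arm_command(
  deltas=[0,0,0,0,0,-0.0015,5,0,0,0,0,0,-0.003,5,0,0,0,0,0,-0.003,5],
)

```text
clock: 10.8
position: [0.4541, -0.088, 0.1793]
ee_rot: [2.723, 0.648, 0.121]
force: [-6.7, 3.9, 17.7]
width: 0.12
gripper_force: 30.0
```

arm_command(
  deltas=[0,0,0,0,0,0.0015,5,0,0,0,-0.0014,0.0027,0.0015,5,0,0,0,-0.0027,0.0054,0.0015,5,0,0,0,-0.0027,0.0054,0.0015,5],
)

```text
clock: 11.2
position: [0.4506, -0.083, 0.1794]
ee_rot: [2.724, 0.648, 0.118]
force: [0.0, -0.2, 1.7]
width: 0.118
gripper_force: 30.0
```

```bash
python3 - <<'E'
from h import *
o=sensors.observe();print(o["force"],o["ft_torque"],delta(*tool(HOLD,[0,0,.029],20,.16)))
E
```

```text
[ 0.02736705 -0.17444896  1.72641018] [-0.13269772  0.02695125 -0.0688101 ] [-0.0008, 0.0015, 0.001, 0.0002, 0.0024, -0.0001]
```

arm_command(
  deltas=[0,0,0,0,0.001,0,20,0,0,0,0,0.001,0,30,0,0,0,0,0.001,0,40,0,0,0,0,0.001,0,50,0,0,0,0,0.001,0,50,0,0,0,0,0.001,0,50],
)

```text
clock: 11.8
position: [0.4505, -0.0821, 0.1793]
ee_rot: [2.725, 0.647, 0.118]
force: [0.2, 0.1, -0.7]
width: 0.536
gripper_force: 0.0
```

arm_command(
  deltas=[0,0,0,-0.003,0.006,0.019,50,0,0,0,-0.006,0.012,0.038,50,0,0,0,-0.009,0.018,0.056,50,0,0,0,-0.015,0.03,0.094,50,0,0,0,-0.023,0.046,0.141,50,0,0,0,-0.023,0.046,0.141,50,0,0,0,-0.023,0.046,0.141,50],
)

```text
clock: 12.5
position: [0.4279, -0.0357, 0.3214]
ee_rot: [2.724, 0.647, 0.121]
force: [0.5, -0.9, 0.4]
width: 0.546
gripper_force: 0.0
```

```bash
python3 - <<'E'
from h import *
o=sensors.observe();print(o["force"],o["position"])
sd=optics.calibration("side");t=optics.calibration("top")
L=R.from_euler('y',20,degrees=True).apply([[.0035,-.075,.175],[.0035,.075,.175],[0,-.042,-.019],[0,.042,-.019]])+[0,0,.029]
W=np.vstack([world(HOLD,L),world(BOX,[[.0675,.078,.003],[.0675,-.078,.003]])])
out=[]
for n,c,(x,y) in(("side",sd,(200,140)),("top",t,(220,160))):
    im=optics.get_image(n)[y:y+110,x:x+130]; im=cv2.resize(im,(400,400*110//130))
    for q in proj(W,c): cv2.drawMarker(im,tuple(int(v) for v in (q-[x,y]+.5)*400/130),(0,255,0),0,9)
    out.append(im)
cv2.imwrite("pics/e.png",np.hstack(out))
E
```

```text
[ 0.54668366 -0.9440119   0.41327059] [ 0.42793521 -0.03574335  0.32138396]
```

View pics/e.png

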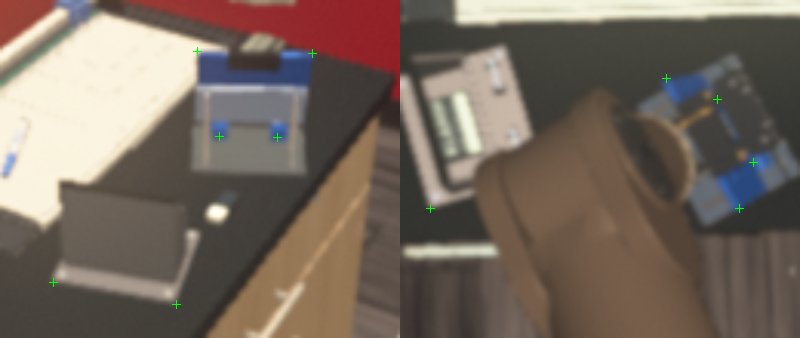

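```bash
python3 -c "
from cell import arm
print(arm.sign_off())"
```

```text
the job is handed in; nothing more can be done
None
```

I handed the job in at about 12.5 s: the lid came free of the pins at about 11° of lean without jamming and now stands knuckles down in the copy holder, leaning on the board and released. The final pictures show the box where it was, and the arm went nowhere near the bystanders. The sign-off returned no verdict.

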